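Line up turned finials on the crest rail by height

TASK

Line up the four turned wooden finials on the crest rail in order of height, one standing upright in the middle of each round white mark: the tallest goes next to the dark walnut end block, then each shorter one in turn, so that the shortest stands next to the pale maple end block. Do not knock any finial over on the way.

Things in the scene. Friction and masses are not known exactly. Their poses are not given: they have to be found in the camera images.
- finial_walnut: Loose turned wooden finial, dark brown walnut, the smallest, 50 mm tall, standing upright; round, on a flat foot 34 mm across and 10 mm high. Above a thinner neck it swells to a straight cylindrical belt 30 mm across between 20 and 36 mm above its underside (middle 28 mm; the place to grip, any direction), then narrows to a small tip. Origin: centre of its underside, z up its axis.
- finial_maple: Loose turned wooden finial, pale cream maple, the second smallest, 70 mm tall, standing upright; round, on a flat foot 42 mm across and 10 mm high. Above a thinner neck it swells to a straight cylindrical belt 36 mm across between 32 and 52 mm above its underside (middle 42 mm; the place to grip, any direction), then narrows to a small tip. Origin: centre of its underside, z up its axis.
- finial_cherry: Loose turned wooden finial, red-brown cherry, the second largest, 90 mm tall, standing upright; round, on a flat foot 50 mm across and 10 mm high. Above a thinner neck it swells to a straight cylindrical belt 42 mm across between 45 and 65 mm above its underside (middle 55 mm; the place to grip, any direction), then narrows to a small tip. Origin: centre of its underside, z up its axis.
- finial_oak: Loose turned wooden finial, golden-brown oak, the largest, 110 mm tall, standing upright; round, on a flat foot 58 mm across and 10 mm high. Above a thinner neck it swells to a straight cylindrical belt 48 mm across between 58 and 78 mm above its underside (middle 68 mm; the place to grip, any direction), then narrows to a small tip. Origin: centre of its underside, z up its axis.
- mark_1: Target: flat round white mark, 66 mm across, dark rim and centre dot, on the crest rail's top, 18 mm above the table; the leftmost of the row as the robot sees it. Marks lie in a straight row, 95 mm apart. Origin: its centre, on the rail's top; x across the rail, away from the robot, y along the row to the robot's left.
- mark_2: Target: flat round white mark, 66 mm across, dark rim and centre dot, on the crest rail's top, 18 mm above the table; second from the left. The rail is a fixed mid-brown board 88 x 460 mm, turned up to 12 degrees. Marks lie in a straight row, 95 mm apart. Origin: its centre, on the rail's top; x across the rail, away from the robot, y along the row to the robot's left.
- mark_3: Target: flat round white mark, 66 mm across, dark rim and centre dot, on the crest rail's top, 18 mm above the table; third from the left. Marks lie in a straight row, 95 mm apart. Origin: its centre, on the rail's top; x across the rail, away from the robot, y along the row to the robot's left.
- mark_4: Target: flat round white mark, 66 mm across, dark rim and centre dot, on the crest rail's top, 18 mm above the table; the rightmost of the row. Marks lie in a straight row, 95 mm apart. Origin: its centre, on the rail's top; x across the rail, away from the robot, y along the row to the robot's left.
- walnut_block: Fixed dark brown walnut end block on top of the crest rail, 60 mm across the rail, 36 mm along it and 36 mm high, with a small rosette on top, at one end of the row, its centre 60.5 mm beyond the nearest mark (which end varies). Origin: centre of its underside, on the rail's top surface.
- maple_block: Fixed pale cream maple end block on top of the crest rail, 60 mm across the rail, 36 mm along it and 36 mm high, with a small rosette on top, at one end of the row, its centre 60.5 mm beyond the nearest mark (which end varies). Origin: centre of its underside, on the rail's top surface.
Not all that is in view belongs to the job. What is shaped like the finial_maple but purple is not meant.

How it is judged:
At the end, for the whole second after the job is handed in: All four finials stand upright (within 0.1 rad) and at rest, each with the centre of its foot within 13 mm of the centre of its mark, on the rail: tallest on the mark next to the walnut block, falling in height mark by mark to the shortest beside the maple block (((horizontal distance between walnut_block and mark_1 below 0.1 m and distance between finial_walnut and mark_4 below 0.013 m and distance between finial_maple and mark_3 below 0.013 m and distance between finial_cherry and mark_2 below 0.013 m and distance between finial_oak and mark_1 below 0.013 m) or (horizontal distance between walnut_block and mark_4 below 0.1 m and distance between finial_walnut and mark_1 below 0.013 m and distance between finial_maple and mark_2 below 0.013 m and distance between finial_cherry and mark_3 below 0.013 m and distance between finial_oak and mark_4 below 0.013 m)) and angle between each of finial_walnut, finial_maple, finial_cherry, finial_oak's own z axis and vertical below 0.1 rad and linear speed of each of finial_walnut, finial_maple, finial_cherry, finial_oak below 0.02 m/s); the robot touches nothing.
It fails at once if a finial is knocked over (leans more than about 45 degrees) (angle between any of finial_walnut, finial_maple, finial_cherry, finial_oak's own z axis and vertical above 0.8 rad).
It also fails if it takes over 109 s, if anything falls off the work surface, if the arm or the gripper's body presses on something with over 40 N, if the wrist force passes 120 N, or if a joint passes its speed limit or range.

ROBOT

A 6-joint arm with a two-finger parallel gripper is mounted at the origin on the work surface. World frame = base frame: x ahead of the robot, y to its left, z up, the work surface at z = 0. Lengths are in m, angles in rad, forces in N, time in s.
With the tool pointing down it reaches from about 0.3 to 0.775 m from the base axis. Payload 14.6 kg.
Tool frame: the origin (TCP) lies on the front face of the gripper's body, between the roots of the fingers; the fingertips stand 73 mm ahead of it and the grasp point (between the pads) lies 54 mm ahead of it; z points along the fingers, y is the line along which they close (so a half turn about z gives the same grasp; the last joint's range is limited). The gripper opens to 85 mm and grips with 20 to 120 N. Pads are 22 mm wide; open, the fingers measure 114 mm over their backs; the gripper's body (76 mm by 85 mm) begins 54 mm behind the grasp point. The pads swing forward as they close: fully open they stand 13 mm farther back than shut.
Start: joints at [-1.328, 0.3, 1.521, -0, 1.321, -0.067], TCP at [0.168, -0.524, 0.304] pointing down, gripper open.
Joint ranges: [-3.03, 3.03], [-0.79, 2.21], [0.23, 2.52], [-1.04, 4.18], [0, 3.07], [-2.55, 2.55]. Speed limits (rad/s): [2.22, 2.22, 2.57, 3.14, 3.14, 3.14].

INTERFACE

Orientations are given as [roll, pitch, yaw] about the fixed x, y, z axes, in that order (R = Rz(yaw) Ry(pitch) Rx(roll)).
In Python, from workcell import manip gives the robot as it stands. The module is installed in compiled form; this text tells all that it offers.
- The arm moves only by the tool apply_moves, never from a script. Its argument "moves" is a list of rows, each a list of 3 entries, a list of its own where there are three numbers: the finger opening in mm, from 0 to 85.4, then the shift along the tool's x, y, z in mm, then the turn about the tool's z in rad. A call has 1 to 5 rows; each row is the pose to reach, as a shift and turn from the pose commanded when the call began, along the tool's axes at that moment; what a row does not reach only later rows make up. A row lasts 1/12 s, in which the tool goes at most 41.7 mm and 7.16 degrees, less where a joint would pass 70% of its speed; a pose out of reach is approached as far as the arm can. A call with a gripper value outside its range is refused whole. The fingers move at their own pace and stop on an object; "newtons" is the grip in N (left out, the last holds). Time passes only in rows, so rows that repeat a pose let the fingers close. It gives the time, the measured TCP pose, the force, the opening and the grip force at its end, in the units of the state.
- manip.sense(): the state, without advancing time (a new reading comes with each control period).
- manip.snapshot(name): name is "side" or "top" or "wrist"; returns the picture (480x640x3 uint8, red, green, blue); there is no depth.
- manip.calibration(name): a dict with "fx", "fy", "cx", "cy" (pixels), "dist" ([k1, k2, p1, p2, k3] as OpenCV has them; the pictures are not rectified), "R" (3x3) and "t" (3): a world point X has camera coordinates R X + t; the wrist camera has in their place "mount" (4x4, takes a point from camera to tool coordinates, whose origin is the TCP and whose axes are the flange's). Camera axes: x right, y down, z forward; pixel columns grow to the right and rows downward; lengths in m; the calibration is good to about 2 mm. A picture is of the moment at which its call begins: read the wrist's pose just before it. calibration takes no time and is no camera call.
- manip.close_job(): hands the job in; it is judged then, once.
Trained networks look in the newest picture that a camera, given by its name, has taken for a name from the list of things; names that differ only in an ending like _2 or _b are one class to them, and where a whole thing is asked for, a point or a joint stands for the part that bears it (a point fixed in the world has none). Each returns a list of dicts, best first, with "confidence" (0 to 1); they miss things now and then, are a little off and sometimes report something else, mostly with a low value. They report only what shows in the picture. A call takes as long as a camera call. They do not tell look-alikes from the thing itself.
- manip.trace(name, camera): "pixels" (480x640 bool, what is visible of it) and "bbox" ([left, top, width, height] in pixels, round what is visible of it).
The state is a dict: "time": time; "q": joint angles; "dq": joint speeds; "joint_efforts": joint torques, N m; "ee_pos": TCP position; "tool_rot": TCP orientation; "contact_force": force on the tool from outside, world axes, zero at the start; "moment": the same for the moment, N m; "gripper_width": finger opening in m; "grasp_force": force on a finger pad.
Only numpy, scipy, OpenCV 4.12 (cv2) and the standard library are available. Lean on these libraries where they do the work, as an engineer would, in place of code of your own. Each camera call takes 0.05 s, during which the arm holds its last target. There are 200 camera calls.

## Working session

There is one attempt and no reset: what is moved stays moved. The work goes in short steps, Python scripts to look and compute and a tool call to move; the robot and the scene stay as the last step left them, time stands still between calls to the robot, and variables do not carry over. Pictures are saved under pics/ and viewed, at most 14 in all, crops included, and the job is handed in when it is done.

Besides the shell and the picture viewer there is one more tool, called after ">>>" as name([rows], argument=value, ...), one row to a line, values as JSON. apply_moves: Moves the arm, as the interface text tells. Its arguments: {"type":"object","properties":{"moves":{"type":"array","items":{"type":"array"}},"newtons":{"type":"number"}},"required":["moves"]}

```bash
mkdir -p pics
python3 - <<'E'
from workcell import manip
import cv2
s=manip.sense();print(s)
for n in("top","side"):
    p=manip.snapshot(n);cv2.imwrite(f"pics/{n}0.png",p[:,:,::-1])
    c=manip.calibration(n);print(n,c)
    for k in ["finial_walnut","finial_maple","finial_cherry","finial_oak","mark_1","walnut_block","maple_block"]:
        print(k,[(round(d["confidence"],2),d["bbox"]) for d in manip.trace(k,n)])
print(manip.calibration("wrist"))
E
```

```text
{'time': 0.0, 'q': array([-1.32759225e+00,  3.00488013e-01,  1.52159218e+00,  1.05844887e-05,
        1.32069652e+00, -6.65990623e-02]), 'dq': array([ 0.00043386, -0.00075643,  0.00101255, -0.00096664,  0.00129448,
        0.00128002]), 'joint_efforts': array([-1.14050450e-03, -5.43501055e+01, -3.61794233e+01, -1.16454989e-04,
        4.04663791e-03,  7.03259957e-07]), 'ee_pos': array([ 0.16764213, -0.52367003,  0.30330729]), 'tool_rot': array([-3.14041190e+00, -8.90284058e-05,  3.09800457e-01]), 'contact_force': array([0.35864456, 0.81090709, 0.94929833]), 'moment': array([-0.03619022, -0.04677316, -0.02178167]), 'grasp_force': 0.0, 'gripper_width': 0.08529021639697505}
top {'fx': 530.4132225435164, 'fy': 530.4132225435164, 'cx': 322.08506117741194, 'cy': 228.89200755812826, 'dist': array([-0.0825356,  0.       ,  0.       ,  0.       ,  0.       ]), 'R': array([[ 0.01376519, -0.99988565,  0.00626113],
       [-0.98360709, -0.01466651, -0.17972755],
       [ 0.17979883, -0.00368451, -0.9836965 ]]), 't': array([0.03424586, 0.50784684, 0.91148179])}
finial_walnut [(0.91, [482.2, 279.4
[... 1474 characters left out ...]
.57, [181.8, 282.2, 43.0, 27.9]), (0.37, [379.6, 195.4, 24.6, 48.0])]
walnut_block [(0.58, [307.9, 166.3, 35.0, 32.4])]
maple_block [(0.56, [145.4, 287.4, 51.1, 43.0])]
{'fx': 344.70170164652393, 'fy': 344.70170164652393, 'cx': 322.5095517474484, 'cy': 230.61996198279581, 'dist': array([0.00084479, 0.        , 0.        , 0.        , 0.        ]), 'mount': array([[ 9.29024892e-04, -9.55022276e-01, -2.96532611e-01,
         7.61042941e-02],
       [ 9.99999038e-01,  5.81807781e-04,  1.25916878e-03,
         3.72972442e-04],
       [-1.03000925e-03, -2.96533496e-01,  9.55021898e-01,
        -7.09138253e-02],
       [ 0.00000000e+00,  0.00000000e+00,  0.00000000e+00,
         1.00000000e+00]])}
```

View pics/top0.png

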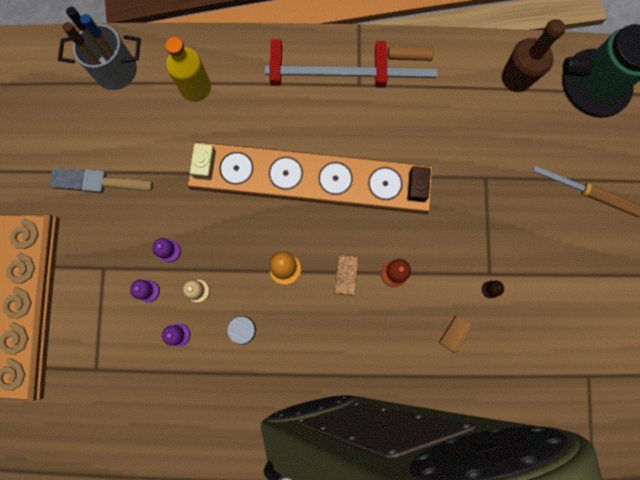

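```bash
python3 -c "
import cv2
p=cv2.imread('pics/top0.png');cv2.imwrite('pics/crop1.png',cv2.resize(p[225:360,110:260],None,fx=4,fy=4,interpolation=cv2.INTER_CUBIC))"
```

```text
(no output)
```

View pics/crop1.png

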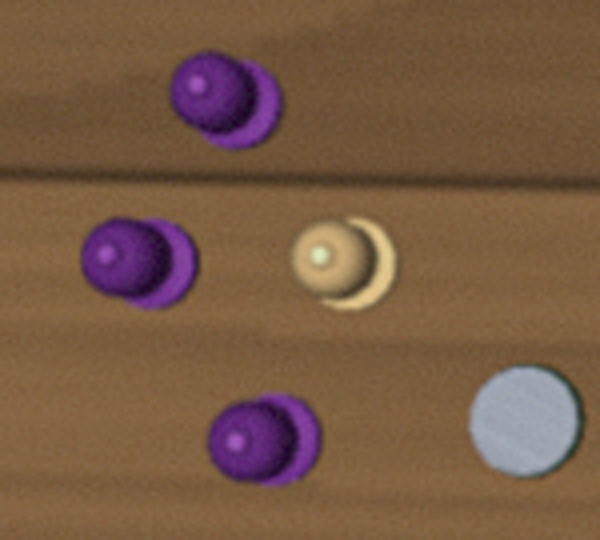

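View pics/side0.png

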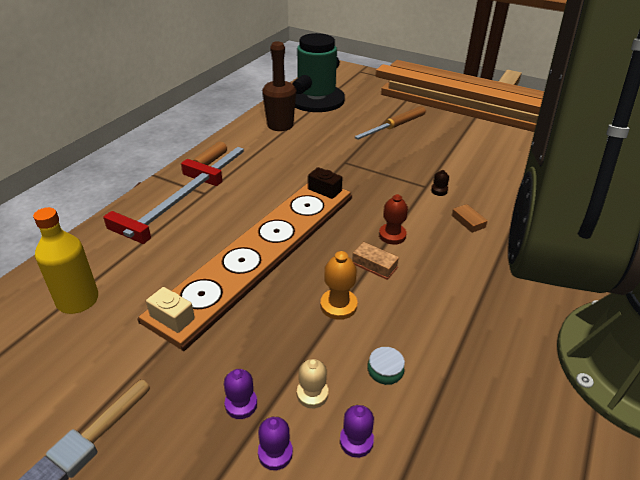

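Top view: the walnut block is at the right (420,184) and the maple block at the left (202,161). So oak goes to mark_4, cherry to mark_3, maple to mark_2 and walnut to mark_1. 
Maple candidates are cream (195,290) and purple (166,250), (145,290) and (176,335). The crop confirms that only the one at (195,290) is cream, so that is the one meant.

```bash
cat > h.py <<'E'
from workcell import manip
import numpy as np, cv2
from scipy.optimize import least_squares
F=dict(walnut=(50,34,30,20,36),maple=(70,42,36,32,52),cherry=(90,50,42,45,65),oak=(110,58,48,58,78))
def proj(X,n):
    c=manip.calibration(n);K=np.array([[c["fx"],0,c["cx"]],[0,c["fy"],c["cy"]],[0,0,1]])
    return cv2.projectPoints(np.float64(X).reshape(-1,3),cv2.Rodrigues(c["R"])[0],c["t"],K,c["dist"])[0].reshape(-1,2)
a=np.linspace(0,2*np.pi,48)
ring=lambda d,z:np.c_[d/2e3*np.cos(a),d/2e3*np.sin(a),0*a+z/1e3]
def model(k):
    h,f,b,l,u=F[k];return np.vstack([ring(f,0),ring(f,10),ring(b,l),ring(b,u),ring(7,h-1)])
def box(P):return np.r_[P.min(0),P.max(0)]
def fit(k,obs,x0=(.45,0),z=0):   # obs {cam:[l,t,w,h]}
    M=model(k)
    def r(p):return np.concatenate([box(proj(M+[p[0],p[1],z],n))-np.r_[b[0],b[1],b[0]+b[2],b[1]+b[3]] for n,b in obs.items()])
    s=least_squares(r,x0);return s.x,s.fun.round(1)
E
python3 - <<'E'
from h import *
O=dict(walnut=([482.2,279.4,23.1,20],[432.5,172.3,16.1,22.6]),maple=([181.2,280,29.8,23.5],[295.2,360.6,34.5,46.4]),
cherry=([377.3,258.9,33.2,30],[380.8,196.6,24.4,47.1]),oak=([271.4,249.1,30,33.8],[319.1,252.8,38.6,67.5]))
for k,(t,s) in O.items():
    for o in ({"top":t},{"side":s},{"top":t,"side":s}):print(k,*fit(k,o))
T=[[220.6,152.5,36.9,33],[268.4,156.6,36.3,32.1],[317.9,159.7,35.3,34.2],[369.3,166.9,31.2,37.5]]
S=[[181.8,282.2,43,27.9],[218.3,245.4,41.1,30.1],[257.1,216.9,40,27.4],[287.8,196,36.1,20.3]]
R=ring(66,0)
def r(p,cams):
    e=[]
    for i in range(4):
        d=(1.5-i)*.095;c=[p[0]-np.sin(p[2])*d,p[1]+np.cos(p[2])*d,.018]
        for n,B in (("top",T),("side",S)):
            if n in cams:
                b=box(proj(R+c,n));q=B[i];e+=[(b[0]+b[2])/2-q[0]-q[2]/2,(b[1]+b[3])/2-q[1]-q[3]/2]
    return np.array(e)
for c in (["top"],["side"],["top","side"]):
    s=least_squares(r,[.55,0,0],args=(c,),loss="soft_l1");p=s.x;print(c,p,r(p,c).round(1))
    for i in range(4):
        d=(1.5-i)*.095;print(i+1,(p[0]-np.sin(p[2])*d).round(4),(p[1]+np.cos(p[2])*d).round(4))
E
```

```text
walnut [ 0.40455923 -0.27698886] [-0.1  0.6  0.1 -0.6]
walnut [ 0.40213636 -0.27119189] [-1.3 -1.8  1.3  1.7]
walnut [ 0.40380573 -0.27583221] [-0.7  1.  -0.5 -0.2 -1.4 -3.1  1.2  0.3]
maple [0.39274585 0.2690295 ] [ 0.9  0.1 -1.  -0.1]
maple [0.39372828 0.27174316] [ 1.4 -1.5 -1.4  1.4]
maple [0.3934662  0.27070613] [ 0.  -0.4 -1.9 -0.5  2.  -2.  -0.9  0.9]
cherry [ 0.43021376 -0.09069068] [ 1.5  0.6 -1.4 -0.6]
cherry [ 0.43124073 -0.09051803] [-2.5 -1.5  2.4  1.2]
cherry [ 0.43072543 -0.09057541] [ 1.4  0.3 -1.5 -0.9 -2.3 -1.4  2.7  1.3]
oak [0.44122893 0.10592881] [-1.  -0.2  1.1  0.2]
oak [0.43689178 0.11291143] [ 0.7 -0.  -0.7  0.1]
oak [0.43928042 0.10877068] [-2.7  0.9 -0.5  1.2  0.6 -2.2 -0.9 -2.3]
['top'] [ 0.61397256  0.06353101 -0.10274797] [-2.2 -1.3 -0.3  0.6  0.5  2.1  1.  -0.9]
1 0.6286 0.2053
2 0.6188 0.1108
3 0.6091 0.0163
4 0.5994 -0.0782
['side'] [ 0.61301838  0.06822832 -0.0699846 ] [-0.4 -0.6  3.3  0.7 -0.9  0.7  0.1 -1. ]
1 0.623 0.2104
2 0.6163 0.1156
3 0.6097 0.0208
4 0.6031 -0.0739
['top', 'side'] [ 0.61446594  0.06535714 -0.08153863] [-3.4 -0.1 -0.8 -2.5 -1.3  0.8  3.3 -0.7 -0.4  1.4 -0.5 -0.3  0.2 -2.7
  0.9 -1.7]
1 0.6261 0.2074
2 0.6183 0.1127
3 0.6106 0.018
4 0.6029 -0.0767
```

Detector boxes scatter by 2–3 px, so I'll refine on the saved pictures: white blobs for the marks, GrabCut for the finials.

Run:
```python
from h import *
I={n:cv2.imread(f"pics/{n}0.png") for n in("top","side")}
def marks(n,seeds):
    m=cv2.morphologyEx(((I[n].min(2)>195)*255).astype(np.uint8),cv2.MORPH_CLOSE,np.ones((5,5)))
    N,L,st,ce=cv2.connectedComponentsWithStats(m);out=[]
    for s in seeds:
        j=min((j for j in range(1,N) if st[j,4]>100),key=lambda j:np.hypot(*(ce[j]-s)));out.append(ce[j])
    return np.array(out)
M={"top":marks("top",[(236,168),(286,173),(335,178),(385,184)]),"side":marks("side",[(202,294),(241,260),(276,231),(307,205)])}
print(M)
R=ring(64,0)
def C(p):d=(1.5-np.arange(4))*.095;return np.c_[p[0]-np.sin(p[2])*d,p[1]+np.cos(p[2])*d,0*d+.018]
def r(p,cams):return np.concatenate([(cv2.KeyPoint and np.array([cv2.fitEllipse(proj(R+c,n).astype(np.float32))[0] for c in C(p)])-M[n]).ravel() for n in cams])
for c in (["top"],["side"],["top","side"]):
    p=least_squares(r,[.61,.065,-.08],args=(c,)).x;print(c,p.round(4),r(p,c).round(1));print(C(p)[:,:2].round(4).tolist())
O=dict(walnut=([482.2,279.4,23.1,20],[432.5,172.3,16.1,22.6]),maple=([181.2,280,29.8,23.5],[295.2,360.6,34.5,46.4]),
cherry=([377.3,258.9,33.2,30],[380.8,196.6,24.4,47.1]),oak=([271.4,249.1,30,33.8],[319.1,252.8,38.6,67.5]))
for k,(t,s) in O.items():
    B={}
    for n,b in (("top",t),("side",s)):
        x,y,w,h=b;m=np.zeros(I[n].shape[:2],np.uint8);sc=I[n][int(y-25):int(y+h+25),int(x-25):int(x+w+25)].copy()
        sc=cv2.resize(sc,None,fx=3,fy=3,interpolation=cv2.INTER_CUBIC);m=np.zeros(sc.shape[:2],np.uint8)
        ox,oy=int(x-25),int(y-25);rc=[int((x-5-ox)*3),int((y-5-oy)*3),int((w+10)*3),int((h+10)*3)]
        cv2.grabCut(sc,m,rc,np.zeros((1,65)),np.zeros((1,65)),6,cv2.GC_INIT_WITH_RECT)
        g=((m==1)|(m==3)).astype(np.uint8);N,L,st,_=cv2.connectedComponentsWithStats(g);j=1+st[1:,4].argmax()
        q=st[j];B[n]=[q[0]/3+ox-.33,q[1]/3+oy-.33,q[2]/3-.33,q[3]/3-.33]
    print(k,{n:np.round(v,1).tolist() for n,v in B.items()})
    for o in ({"top":B["top"]},{"side":B["side"]},B):print("  ",*fit(k,o))
```

```text
{'top': array([[235.85597381, 167.63175123],
       [285.33224756, 172.71335505],
       [335.04038772, 177.80936995],
       [384.9488    , 183.088     ]]), 'side': array([[201.48163842, 293.07344633],
       [241.00318979, 259.84051037],
       [276.03929273, 230.49901768],
       [306.68509615, 204.78605769]])}
['top'] [ 0.6155  0.0654 -0.0805] [-0.2  0.8 -0.1  0.3  0.1 -0.2  0.1 -0.8]
[[0.627, 0.2074], [0.6194, 0.1127], [0.6117, 0.018], [0.6041, -0.0766]]
['side'] [ 0.6109  0.0643 -0.08  ] [ 3.4  1.   3.3  0.3  2.5  0.1  1.9 -0.1]
[[0.6223, 0.2064], [0.6147, 0.1117], [0.6071, 0.017], [0.5995, -0.0777]]
['top', 'side'] [ 0.6159  0.0654 -0.08  ] [-0.2  0.7 -0.1  0.1  0.1 -0.4  0.1 -1.   0.4  0.3  0.5 -0.4 -0.2 -0.5
 -0.7 -0.6]
[[0.6273, 0.2074], [0.6197, 0.1127], [0.6121, 0.018], [0.6045, -0.0767]]
walnut {'top': [481.7, 280.0, 21.7, 17.7], 'side': [431.3, 170.0, 17.0, 25.0]}
   [ 0.40555019 -0.27467203] [-0.8 -0.5  0.8  0.5]
   [ 0.40462742 -0.27409931] [-0.9 -0.5  0.8  0.5]
   [ 0.40517211 -0.27459092] [-0.9 -0.3  0.8  0.7 -1.  -0.7  0.7  0.3]
maple {'top': [183.0, 279.0, 25.7, 23.0], 'side': [296.0, 358.7, 32.3, 49.3]}
   [0.39499229 0.26953435] [-1.1 -0.2  1.1  0.2]
   [0.39437449 0.27134976] [ 0.3  0.  -0.3 -0. ]
   [0.39466874 0.2706065 ] [-1.7 -0.   0.5  0.4  0.4 -0.5 -0.3 -0.6]
cherry {'top': [380.3, 258.0, 30.7, 29.0], 'side': [378.7, 194.0, 28.7, 49.7]}
   [ 0.43276801 -0.09385435] [ 0.1  0.1 -0.1 -0.1]
   [ 0.43248783 -0.0937318 ] [-0.3 -0.   0.3  0. ]
   [ 0.43263995 -0.0938349 ] [ 0.1  0.1 -0.1  0.  -0.4 -0.1  0.3 -0.1]
oak {'top': [268.3, 251.0, 32.7, 33.7], 'side': [319.7, 250.7, 37.3, 68.3]}
   [0.43785785 0.10903282] [ 0.2 -0.2 -0.2  0.2]
   [0.43863341 0.10975337] [ 0.1  0.5 -0.1 -0.4]
   [0.43832088 0.10939784] [ 0.  -0.5 -0.4 -0.1  0.4  0.4  0.2 -0.5]
```

>>> apply_moves([
  [80,[40,-22,10],-0.12],
  [80,[80,-44,20],-0.24],
  [80,[120,-66,30],-0.36],
  [80,[160,-88,40],-0.48],
  [80,[190,-104,50],-0.6],
], newtons=50)

```text
time: 1.22
ee_pos: [0.3085, -0.375, 0.2575]
tool_rot: [3.141, 0.0, 0.915]
contact_force: [1.2, -1.3, 0.2]
gripper_width: 0.08
grasp_force: 0.0
```

```bash
cat > go.py <<'E'
import sys,numpy as np
from workcell import manip
P=dict(walnut=(.4052,-.2746),maple=(.3946,.2706),cherry=(.4326,-.0938),oak=(.4383,.1094),m1=(.6273,.2074),m2=(.6197,.1127),m3=(.6121,.018),m4=(.6045,-.0767))
s=manip.sense();y=s["tool_rot"][2];e=s["ee_pos"]
print(round(s["time"],2),e.round(4),s["tool_rot"].round(3),"w",round(s["gripper_width"],4),"F",s["contact_force"].round(1),round(s["grasp_force"],1))
X=np.array([np.cos(y),np.sin(y),0]);Y=np.array([np.sin(y),-np.cos(y),0])
for k in sys.argv[1:]:
    k,z=k.split(":");d=np.r_[P[k],float(z)/1e3]-e
    print(k,z,"shift",(1e3*np.array([X@d,Y@d,-d[2]])).round(1),"turn",round(y-1.49,3))
E
python3 go.py walnut:160
```

```text
1.22 [ 0.3085 -0.375   0.2575] [3.141 0.    0.915] w 0.08 F [ 1.2 -1.3  0.2] 0.0
walnut 160 shift [138.6  15.5  97.5] turn -0.575
```

>>> apply_moves([
  [65,[30,3,20],-0.12],
  [65,[60,6,40],-0.24],
  [65,[90,9,60],-0.36],
  [65,[120,13,80],-0.48],
  [65,[130,14,95],-0.58],
])

```text
time: 1.63
ee_pos: [0.4001, -0.28, 0.1611]
tool_rot: [-3.141, -0.001, 1.498]
contact_force: [0.0, -1.1, -0.0]
gripper_width: 0.0646
grasp_force: 0.0
```

>>> apply_moves([
  [65,[0,0,0],0],
  [65,[0,0,0],0],
  [65,[0,0,0],0],
])

```text
time: 1.88
ee_pos: [0.3982, -0.2833, 0.1634]
tool_rot: [3.141, 0.001, 1.486]
contact_force: [0.7, -0.1, 1.0]
gripper_width: 0.0649
grasp_force: 0.0
```

```bash
python3 go.py walnut:80; python3 -c "
from workcell import manip;import cv2
cv2.imwrite('pics/w1.png',manip.snapshot('wrist')[:,:,::-1])"
```

```text
1.88 [ 0.3982 -0.2833  0.1634] [3.141e+00 1.000e-03 1.486e+00] w 0.0649 F [ 0.7 -0.1  1. ] 0.0
walnut 80 shift [ 9.3  6.2 83.4] turn -0.004
```

View pics/w1.png

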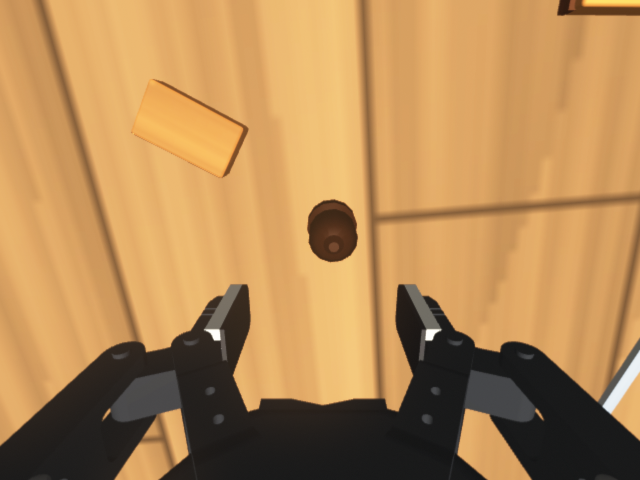

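The wrist view shows the walnut finial's tip at (333,246). My position predicts (332,247), so it checks out.

>>> apply_moves([
  [65,[9,6,20],0],
  [65,[9,6,45],0],
  [65,[9,6,70],0],
  [65,[9,6,83],0],
  [65,[9,6,83],0],
])

```text
time: 2.35
ee_pos: [0.404, -0.2744, 0.078]
tool_rot: [-3.139, -0.001, 1.487]
contact_force: [0.2, -0.6, -0.8]
gripper_width: 0.0651
grasp_force: 0.0
```

>>> apply_moves([
  [24,[0,0,0],0],
  [24,[0,0,0],0],
  [24,[0,0,0],0],
  [24,[0,0,0],0],
  [24,[0,0,0],0],
])

```text
time: 2.77
ee_pos: [0.4055, -0.2748, 0.0813]
tool_rot: [3.14, 0.002, 1.489]
contact_force: [-3.3, -0.1, 10.3]
gripper_width: 0.0291
grasp_force: 48.6
```

>>> apply_moves([
  [24,[0,0,0],0],
  [24,[0,0,0],0],
  [24,[0,0,0],0],
])

```text
time: 3.02
ee_pos: [0.4055, -0.2748, 0.0813]
tool_rot: [3.139, 0.002, 1.489]
contact_force: [-2.8, 0.9, 11.1]
gripper_width: 0.0289
grasp_force: 48.6
```

```bash
python3 go.py walnut:80 m1:180
```

```text
3.02 [ 0.4055 -0.2748  0.0813] [3.139e+00 2.000e-03 1.489e+00] w 0.0289 F [-2.8  0.9 11.1] 48.6
walnut 80 shift [ 0.2 -0.4  1.3] turn -0.001
m1 180 shift [498.6 181.8 -98.7] turn -0.001
```

Some vertical force: the tips are probably riding on the foot. I'll regrip 5 mm higher.

>>> apply_moves([
  [45,[0,0,0],0],
  [45,[0,0,0],0],
  [45,[0,0,-5],0],
  [45,[0,0,-5],0],
  [24,[0,0,-5],0],
])

```text
time: 3.43
ee_pos: [0.4053, -0.2742, 0.085]
tool_rot: [3.141, 0.0, 1.49]
contact_force: [-0.6, -0.4, -0.1]
gripper_width: 0.0345
grasp_force: 0.0
```

>>> apply_moves([
  [24,[0,0,0],0],
  [24,[0,0,0],0],
  [24,[0,0,0],0],
  [24,[0,0,0],0],
  [24,[0,0,0],0],
])

```text
time: 3.85
ee_pos: [0.4052, -0.2742, 0.085]
tool_rot: [3.141, 0.0, 1.49]
contact_force: [-2.0, 2.3, 8.0]
gripper_width: 0.0288
grasp_force: 48.8
```

```bash
python3 go.py walnut:80 m1:180
```

```text
3.85 [ 0.4052 -0.2742  0.085 ] [3.141 0.    1.49 ] w 0.0288 F [-2.   2.3  8. ] 48.8
walnut 80 shift [-0.4  0.   5. ] turn -0.0
m1 180 shift [498.  182.4 -95. ] turn -0.0
```

>>> apply_moves([
  [24,[0,0,-10],0],
  [24,[0,10,-35],0],
  [24,[15,40,-65],0],
  [24,[40,70,-95],0],
  [24,[75,100,-105],0],
])

```text
time: 4.27
ee_pos: [0.5016, -0.218, 0.189]
tool_rot: [3.137, 0.002, 1.488]
contact_force: [0.7, -0.8, -0.3]
gripper_width: 0.0284
grasp_force: 49.5
```

>>> apply_moves([
  [24,[35,15,0],0],
  [24,[70,30,0],0],
  [24,[105,45,0],0],
  [24,[140,55,0],0],
  [24,[175,65,0],0],
])

```text
time: 4.68
ee_pos: [0.5795, -0.0464, 0.1855]
tool_rot: [3.142, -0.0, 1.49]
contact_force: [0.6, -0.2, -0.3]
gripper_width: 0.0282
grasp_force: 49.5
```

>>> apply_moves([
  [24,[35,5,0],0],
  [24,[70,10,0],0],
  [24,[105,13,0],0],
  [24,[140,16,0],0],
  [24,[175,17,0],0],
])

```text
time: 5.1
ee_pos: [0.6102, 0.1265, 0.1855]
tool_rot: [3.142, -0.0, 1.49]
contact_force: [0.4, -0.7, 0.2]
gripper_width: 0.0281
grasp_force: 49.5
```

>>> apply_moves([
  [24,[35,0,0],0],
  [24,[60,0,0],0],
  [24,[73,0,0],0],
  [24,[73,0,0],0],
  [24,[73,0,0],0],
])

```text
time: 5.52
ee_pos: [0.6159, 0.1973, 0.185]
tool_rot: [-3.141, 0.0, 1.491]
contact_force: [-0.2, -0.4, -1.3]
gripper_width: 0.0278
grasp_force: 49.5
```

```bash
python3 go.py m1:105
```

```text
5.52 [0.6159 0.1973 0.185 ] [-3.141  0.     1.491] w 0.0278 F [-0.2 -0.4 -1.3] 49.5
m1 105 shift [11.  10.5 80. ] turn 0.001
```

```bash
python3 -c "
from workcell import manip;import cv2
cv2.imwrite('pics/w2.png',manip.snapshot('wrist')[:,:,::-1])
p=manip.snapshot('side')[:,:,::-1];cv2.imwrite('pics/s2.png',cv2.resize(p[130:330,120:370],None,fx=3,fy=3,interpolation=2))"; python3 go.py m1:105
```

```text
5.62 [0.6161 0.1962 0.1851] [-3.141  0.     1.489] w 0.0284 F [-0.7 -0.6 -1. ] 49.5
m1 105 shift [12.1 10.2 80.1] turn -0.001
```

View pics/s2.png

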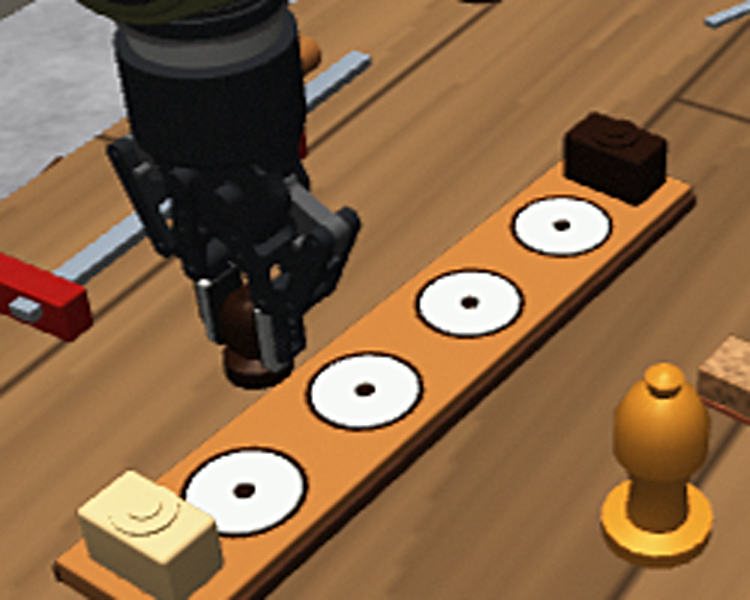

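View pics/w2.png

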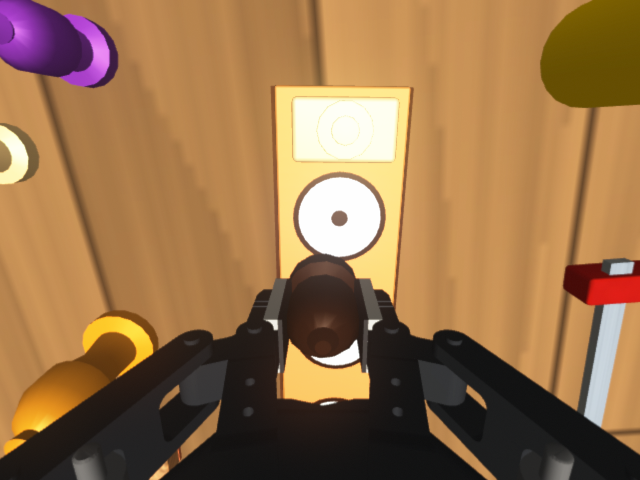

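Side view: the walnut finial hangs upright in the grip. Wrist view: the mark_1 dot is at (339,218) against a predicted (336,217), so it agrees within 2 mm. Lowering.

>>> apply_moves([
  [24,[12,11,20],0],
  [24,[12,11,45],0],
  [24,[12,11,65],0],
  [24,[12,11,75],0],
  [24,[12,11,79],0],
])

```text
time: 6.03
ee_pos: [0.6276, 0.2073, 0.1044]
tool_rot: [-3.139, 0.001, 1.488]
contact_force: [0.9, 0.8, -0.8]
gripper_width: 0.0281
grasp_force: 49.5
```

>>> apply_moves([
  [24,[0,0,1],0],
  [24,[0,0,2],0],
  [24,[0,0,2],0],
])

```text
time: 6.28
ee_pos: [0.6285, 0.2084, 0.1053]
tool_rot: [3.14, -0.001, 1.49]
contact_force: [0.3, -0.2, 0.1]
gripper_width: 0.0289
grasp_force: 49.5
```

```bash
python3 go.py m1:103
```

```text
6.28 [0.6285 0.2084 0.1053] [ 3.14e+00 -1.00e-03  1.49e+00] w 0.0289 F [ 0.3 -0.2  0.1] 49.5
m1 103 shift [-1.1 -1.1  2.3] turn -0.0
```

>>> apply_moves([
  [24,[0,-1,1],0],
  [24,[0,-1,2],0],
  [24,[0,-1,3],0],
  [24,[0,-1,3],0],
])

```text
time: 6.62
ee_pos: [0.6273, 0.2088, 0.103]
tool_rot: [3.14, -0.0, 1.49]
contact_force: [-6.1, -2.4, 14.1]
gripper_width: 0.0284
grasp_force: 50.8
```

```bash
python3 go.py m1:103
```

```text
6.62 [0.6273 0.2088 0.103 ] [ 3.14 -0.    1.49] w 0.0284 F [-6.1 -2.4 14.1] 50.8
m1 103 shift [-1.4  0.1  0. ] turn -0.0
```

Contact. Release and go up.

>>> apply_moves([
  [36,[0,0,0],0],
  [42,[0,0,0],0],
  [48,[0,0,0],0],
  [55,[0,0,0],0],
  [60,[0,0,0],0],
])

```text
time: 7.03
ee_pos: [0.627, 0.2087, 0.1009]
tool_rot: [-3.141, 0.0, 1.49]
contact_force: [0.1, 0.2, 0.3]
gripper_width: 0.0598
grasp_force: 0.0
```

>>> apply_moves([
  [65,[0,0,-15],0],
  [70,[0,0,-45],0],
  [70,[0,0,-80],0],
  [70,[0,0,-100],0],
  [70,[10,-35,-105],0],
])

```text
time: 7.45
ee_pos: [0.5968, 0.22, 0.2118]
tool_rot: [3.133, -0.003, 1.487]
contact_force: [-0.1, -0.2, 1.0]
gripper_width: 0.0703
grasp_force: 0.0
```

```bash
python3 go.py maple:190
```

```text
7.45 [0.5968 0.22   0.2118] [ 3.133e+00 -3.000e-03  1.487e+00] w 0.0703 F [-0.1 -0.2  1. ] 0.0
maple 190 shift [  33.5 -205.7   21.8] turn -0.003
```

>>> apply_moves([
  [60,[8,-40,5],0],
  [60,[16,-80,10],0],
  [60,[24,-120,15],0],
  [60,[30,-160,20],0],
  [60,[33,-198,22],0],
])

```text
time: 7.87
ee_pos: [0.3961, 0.2706, 0.1845]
tool_rot: [3.141, -0.0, 1.49]
contact_force: [0.6, 1.4, 0.1]
gripper_width: 0.0603
grasp_force: 0.0
```

>>> apply_moves([
  [60,[0,0,0],0],
  [60,[0,0,0],0],
  [60,[0,0,0],0],
])

```text
time: 8.12
ee_pos: [0.399, 0.2706, 0.1852]
tool_rot: [3.14, -0.001, 1.49]
contact_force: [0.3, -0.3, 1.6]
gripper_width: 0.0597
grasp_force: 0.0
```

```bash
python3 go.py maple:98;python3 go.py maple:98; python3 -c "
from workcell import manip;import cv2
cv2.imwrite('pics/w3.png',manip.snapshot('wrist')[:,:,::-1])"
```

```text
8.12 [0.399  0.2706 0.1852] [ 3.14e+00 -1.00e-03  1.49e+00] w 0.0597 F [ 0.3 -0.3  1.6] 0.0
maple 98 shift [-0.4 -4.4 87.2] turn 0.0
8.12 [0.399  0.2706 0.1852] [ 3.14e+00 -1.00e-03  1.49e+00] w 0.0597 F [ 0.3 -0.3  1.6] 0.0
maple 98 shift [-0.4 -4.4 87.2] turn 0.0
```

View pics/w3.png

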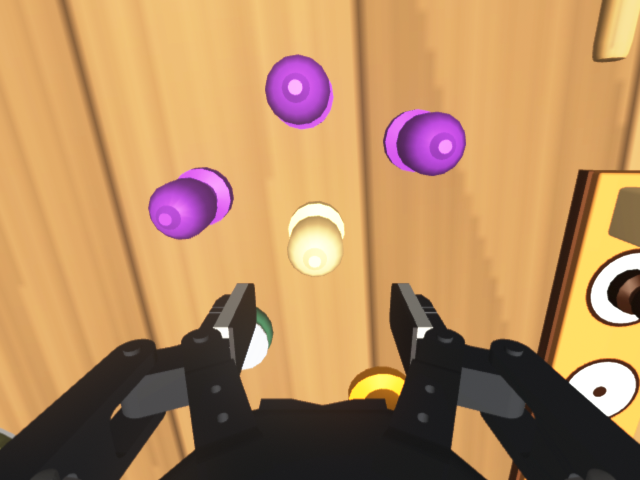

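Wrist view: the cream finial's tip is at (315,261), as predicted (314,261); the purple ones stay clear of the fingers. Grasping.

>>> apply_moves([
  [60,[0,-4,20],0],
  [60,[0,-4,45],0],
  [60,[0,-4,70],0],
  [60,[0,-4,86],0],
  [60,[0,-4,86],0],
])

```text
time: 8.58
ee_pos: [0.3942, 0.2698, 0.0953]
tool_rot: [-3.138, 0.003, 1.489]
contact_force: [0.6, 0.1, -0.5]
gripper_width: 0.0598
grasp_force: 0.0
```

>>> apply_moves([
  [30,[0,0,0],0],
  [30,[0,0,0],0],
  [30,[0,0,0],0],
  [30,[0,0,0],0],
  [30,[0,0,0],0],
])

```text
time: 9.0
ee_pos: [0.3951, 0.271, 0.0994]
tool_rot: [3.139, -0.002, 1.49]
contact_force: [1.0, -1.1, 7.1]
gripper_width: 0.0342
grasp_force: 50.5
```

```bash
python3 go.py maple:98 m2:200
```

```text
9.0 [0.3951 0.271  0.0994] [ 3.139e+00 -2.000e-03  1.490e+00] w 0.0342 F [ 1.  -1.1  7.1] 50.5
maple 98 shift [-0.4 -0.5  1.4] turn -0.0
m2 200 shift [-139.6  236.7 -100.6] turn -0.0
```

>>> apply_moves([
  [30,[0,0,-10],0],
  [30,[0,5,-35],0],
  [30,[-10,20,-65],0],
  [30,[-25,45,-90],0],
  [30,[-45,75,-101],0],
])

```text
time: 9.42
ee_pos: [0.4661, 0.2202, 0.2036]
tool_rot: [3.137, -0.002, 1.492]
contact_force: [1.2, 0.9, 0.1]
gripper_width: 0.0344
grasp_force: 50.0
```

>>> apply_moves([
  [30,[-20,33,0],0],
  [30,[-40,66,0],0],
  [30,[-60,100,0],0],
  [30,[-78,130,0],0],
  [30,[-90,151,0],0],
])

```text
time: 9.83
ee_pos: [0.6104, 0.1156, 0.2]
tool_rot: [3.141, -0.0, 1.488]
contact_force: [-1.0, 0.7, 0.1]
gripper_width: 0.0344
grasp_force: 50.0
```

>>> apply_moves([
  [30,[-4,7,0],0],
  [30,[-4,7,0],0],
  [30,[-4,7,0],0],
  [30,[-4,7,0],0],
])

```text
time: 10.17
ee_pos: [0.6144, 0.1142, 0.1994]
tool_rot: [-3.141, -0.0, 1.491]
contact_force: [-0.4, 0.5, -0.9]
gripper_width: 0.0341
grasp_force: 50.0
```

```bash
python3 go.py m2:117
```

```text
10.17 [0.6144 0.1142 0.1994] [-3.141 -0.     1.491] w 0.0341 F [-0.4  0.5 -0.9] 50.0
m2 117 shift [-1.1  5.4 82.4] turn 0.001
```

>>> apply_moves([
  [30,[-1,5,20],0],
  [30,[-1,5,45],0],
  [30,[-1,5,65],0],
  [30,[-1,5,75],0],
  [30,[-1,5,79],0],
])

```text
time: 10.58
ee_pos: [0.6191, 0.1127, 0.1188]
tool_rot: [-3.139, 0.0, 1.491]
contact_force: [-0.7, 0.5, -0.3]
gripper_width: 0.0341
grasp_force: 50.0
```

>>> apply_moves([
  [30,[0,0,1],0],
  [30,[0,0,2],0],
  [30,[0,0,3],0],
  [30,[0,0,3],0],
])

```text
time: 10.92
ee_pos: [0.6204, 0.112, 0.1179]
tool_rot: [3.14, -0.0, 1.49]
contact_force: [-0.0, -0.3, -1.3]
gripper_width: 0.0344
grasp_force: 50.0
```

```bash
python3 go.py m2:117
```

```text
10.92 [0.6204 0.112  0.1179] [ 3.14 -0.    1.49] w 0.0344 F [-0.  -0.3 -1.3] 50.0
m2 117 shift [ 0.6 -0.8  0.9] turn -0.0
```

>>> apply_moves([
  [30,[0,0,1],0],
  [30,[0,0,2],0],
  [30,[0,0,2],0],
  [30,[0,0,2],0],
])

```text
time: 11.25
ee_pos: [0.6206, 0.112, 0.1173]
tool_rot: [3.14, -0.0, 1.49]
contact_force: [-8.3, -1.0, 17.3]
gripper_width: 0.0342
grasp_force: 51.8
```

Contact. Release, rise, and head for the cherry finial (TCP 111 to grip).

>>> apply_moves([
  [42,[0,0,0],0],
  [48,[0,0,0],0],
  [54,[0,0,0],0],
  [60,[0,0,0],0],
  [64,[0,0,0],0],
])

```text
time: 11.67
ee_pos: [0.6201, 0.1119, 0.1149]
tool_rot: [-3.141, 0.0, 1.49]
contact_force: [-0.4, -0.3, 0.2]
gripper_width: 0.0641
grasp_force: 0.0
```

>>> apply_moves([
  [70,[0,0,-15],0],
  [70,[0,0,-45],0],
  [70,[0,0,-80],0],
  [70,[-10,-10,-95],0],
  [70,[-40,-35,-95],0],
])

```text
time: 12.08
ee_pos: [0.584, 0.0766, 0.214]
tool_rot: [3.134, -0.002, 1.492]
contact_force: [0.7, -0.7, -0.6]
gripper_width: 0.0703
grasp_force: 0.0
```

```bash
python3 go.py cherry:210
```

```text
12.08 [0.584  0.0766 0.214 ] [ 3.134e+00 -2.000e-03  1.492e+00] w 0.0703 F [ 0.7 -0.7 -0.6] 0.0
cherry 210 shift [-181.7 -137.6    4. ] turn 0.002
```

>>> apply_moves([
  [68,[-30,-22,0],0],
  [68,[-62,-45,0],0],
  [68,[-94,-70,0],0],
  [68,[-126,-95,0],0],
  [68,[-155,-118,0],0],
])

```text
time: 12.5
ee_pos: [0.4502, -0.0712, 0.21]
tool_rot: [3.141, 0.0, 1.49]
contact_force: [1.1, -0.8, -0.8]
gripper_width: 0.0683
grasp_force: 0.0
```

>>> apply_moves([
  [68,[-18,-12,0],0],
  [68,[-18,-12,0],0],
  [68,[-18,-12,0],0],
  [68,[-18,-12,0],0],
])

```text
time: 12.83
ee_pos: [0.4389, -0.0868, 0.2101]
tool_rot: [3.141, -0.0, 1.49]
contact_force: [-0.6, 0.2, -0.1]
gripper_width: 0.068
grasp_force: 0.0
```

```bash
python3 go.py cherry:111
```

```text
12.83 [ 0.4389 -0.0868  0.2101] [ 3.141 -0.     1.49 ] w 0.068 F [-0.6  0.2 -0.1] 0.0
cherry 111 shift [-7.5 -5.7 99.1] turn -0.0
```

>>> apply_moves([
  [68,[-7.5,-5.5,10],0],
  [68,[-7.5,-5.5,35],0],
  [68,[-7.5,-5.5,65],0],
  [68,[-7.5,-5.5,90],0],
  [68,[-7.5,-5.5,98],0],
])

```text
time: 13.25
ee_pos: [0.4317, -0.093, 0.1089]
tool_rot: [-3.137, -0.001, 1.491]
contact_force: [-0.5, -0.3, -0.7]
gripper_width: 0.0678
grasp_force: 0.0
```

>>> apply_moves([
  [68,[0,0,0],0],
  [36,[0,0,0],0],
  [36,[0,0,0],0],
  [36,[0,0,0],0],
  [36,[0,0,0],0],
])

```text
time: 13.67
ee_pos: [0.4332, -0.0941, 0.1137]
tool_rot: [3.139, 0.0, 1.49]
contact_force: [-0.7, 1.3, 6.6]
gripper_width: 0.0401
grasp_force: 50.2
```

>>> apply_moves([
  [36,[0,0,0],0],
  [36,[0,0,0],0],
])

```text
time: 13.83
ee_pos: [0.4332, -0.0941, 0.1136]
tool_rot: [3.139, 0.0, 1.49]
contact_force: [-0.4, 1.5, 6.5]
gripper_width: 0.0409
grasp_force: 50.2
```

```bash
python3 go.py cherry:111 m3:220
```

```text
13.83 [ 0.4332 -0.0941  0.1136] [3.139 0.    1.49 ] w 0.0409 F [-0.4  1.5  6.5] 50.2
cherry 111 shift [ 0.3 -0.6  2.6] turn -0.0
m3 220 shift [ 126.2  169.2 -106.4] turn -0.0
```

>>> apply_moves([
  [36,[0,0,-10],0],
  [36,[3,4,-35],0],
  [36,[12,16,-65],0],
  [36,[25,35,-90],0],
  [36,[42,56,-100],0],
])

```text
time: 14.25
ee_pos: [0.4929, -0.0568, 0.2174]
tool_rot: [3.135, 0.001, 1.489]
contact_force: [-1.0, -0.6, -0.4]
gripper_width: 0.0407
grasp_force: 50.8
```

>>> apply_moves([
  [36,[20,27,0],0],
  [36,[40,54,0],0],
  [36,[60,80,0],0],
  [36,[74,99,0],0],
  [36,[80,107,0],0],
])

```text
time: 14.67
ee_pos: [0.6065, 0.0162, 0.2134]
tool_rot: [3.14, -0.0, 1.491]
contact_force: [-0.0, -0.5, -1.3]
gripper_width: 0.0405
grasp_force: 50.8
```

>>> apply_moves([
  [36,[3,4,0],0],
  [36,[3,4,0],0],
  [36,[3,4,0],0],
  [36,[3,4,0],0],
])

```text
time: 15.0
ee_pos: [0.6084, 0.0165, 0.2126]
tool_rot: [3.141, 0.0, 1.489]
contact_force: [0.4, -0.4, -1.6]
gripper_width: 0.0404
grasp_force: 50.8
```

```bash
python3 go.py m3:131.5
```

```text
15.0 [0.6084 0.0165 0.2126] [3.141 0.    1.489] w 0.0404 F [ 0.4 -0.4 -1.6] 50.8
m3 131.5 shift [ 1.8  3.6 81.1] turn -0.001
```

>>> apply_moves([
  [36,[1,3.5,20],0],
  [36,[1,3.5,45],0],
  [36,[1,3.5,65],0],
  [36,[1,3.5,75],0],
  [36,[1,3.5,79],0],
])

```text
time: 15.42
ee_pos: [0.6117, 0.0173, 0.1318]
tool_rot: [-3.139, 0.0, 1.489]
contact_force: [-5.1, 0.5, 12.5]
gripper_width: 0.0403
grasp_force: 52.6
```

>>> apply_moves([
  [36,[0,0,1],0],
  [36,[0,0,2],0],
  [36,[0,0,3],0],
  [36,[0,0,3],0],
])

```text
time: 15.75
ee_pos: [0.613, 0.0176, 0.1317]
tool_rot: [3.139, -0.0, 1.49]
contact_force: [-3.1, -0.4, 6.7]
gripper_width: 0.0409
grasp_force: 51.4
```

```bash
python3 go.py m3:131.5
```

```text
15.75 [0.613  0.0176 0.1317] [ 3.139 -0.     1.49 ] w 0.0409 F [-3.1 -0.4  6.7] 51.4
m3 131.5 shift [ 0.3 -0.9  0.2] turn -0.0
```

>>> apply_moves([
  [48,[0,0,0],0],
  [54,[0,0,0],0],
  [60,[0,0,0],0],
  [66,[0,0,0],0],
  [70,[0,0,0],0],
])

```text
time: 16.17
ee_pos: [0.6125, 0.0177, 0.1301]
tool_rot: [3.141, -0.0, 1.49]
contact_force: [0.1, -0.3, 0.2]
gripper_width: 0.0701
grasp_force: 0.0
```

>>> apply_moves([
  [74,[0,0,-15],0],
  [74,[0,0,-45],0],
  [74,[0,0,-80],0],
  [74,[8,-14,-98],0],
  [74,[22,-40,-98],0],
])

```text
time: 16.58
ee_pos: [0.5762, 0.0421, 0.2324]
tool_rot: [3.134, -0.001, 1.488]
contact_force: [0.6, -0.5, 0.7]
gripper_width: 0.0741
grasp_force: 0.0
```

```bash
python3 go.py oak:230
```

```text
16.58 [0.5762 0.0421 0.2324] [ 3.134e+00 -1.000e-03  1.488e+00] w 0.0741 F [ 0.6 -0.5  0.7] 0.0
oak 230 shift [  55.7 -143.     2.4] turn -0.002
```

>>> apply_moves([
  [74,[14,-35,0],0],
  [74,[28,-70,0],0],
  [74,[42,-105,0],0],
  [74,[50,-125,0],0],
  [74,[54,-136,0],0],
])

```text
time: 17.0
ee_pos: [0.4413, 0.1087, 0.2282]
tool_rot: [3.142, -0.0, 1.491]
contact_force: [0.1, -0.1, -0.8]
gripper_width: 0.0738
grasp_force: 0.0
```

>>> apply_moves([
  [74,[0,0,0],0],
  [74,[0,0,0],0],
  [74,[0,0,0],0],
])

```text
time: 17.25
ee_pos: [0.4443, 0.1073, 0.2281]
tool_rot: [3.141, -0.0, 1.489]
contact_force: [0.8, 0.2, 0.2]
gripper_width: 0.0741
grasp_force: 0.0
```

```bash
python3 go.py oak:124
```

```text
17.25 [0.4443 0.1073 0.2281] [ 3.141 -0.     1.489] w 0.0741 F [0.8 0.2 0.2] 0.0
oak 124 shift [  1.6  -6.1 104.1] turn -0.001
```

>>> apply_moves([
  [74,[2,-6,10],0],
  [74,[2,-6,35],0],
  [74,[2,-6,65],0],
  [74,[2,-6,92],0],
  [74,[2,-6,102],0],
])

```text
time: 17.67
ee_pos: [0.437, 0.1094, 0.1228]
tool_rot: [-3.137, 0.001, 1.489]
contact_force: [-0.3, -0.7, -0.1]
gripper_width: 0.074
grasp_force: 0.0
```

>>> apply_moves([
  [74,[0,0,0],0],
  [42,[0,0,0],0],
  [42,[0,0,0],0],
  [42,[0,0,0],0],
  [42,[0,0,0],0],
])

```text
time: 18.08
ee_pos: [0.4383, 0.1102, 0.1277]
tool_rot: [3.139, -0.001, 1.49]
contact_force: [-1.0, -2.1, 7.5]
gripper_width: 0.0457
grasp_force: 51.9
```

>>> apply_moves([
  [42,[0,0,0],0],
  [42,[0,0,0],0],
])

```text
time: 18.25
ee_pos: [0.4383, 0.1103, 0.1277]
tool_rot: [3.138, -0.001, 1.49]
contact_force: [-1.0, -0.5, 6.2]
gripper_width: 0.0464
grasp_force: 51.9
```

```bash
python3 go.py oak:124 m4:240
```

```text
18.25 [0.4383 0.1103 0.1277] [ 3.138e+00 -1.000e-03  1.490e+00] w 0.0464 F [-1.  -0.5  6.2] 51.9
oak 124 shift [-0.9  0.1  3.7] turn -0.0
m4 240 shift [-172.9  180.8 -112.3] turn -0.0
```

>>> apply_moves([
  [42,[0,0,-10],0],
  [42,[-4,0,-35],0],
  [42,[-18,4,-65],0],
  [42,[-40,10,-95],0],
  [42,[-65,20,-112],0],
])

```text
time: 18.67
ee_pos: [0.4523, 0.0436, 0.2424]
tool_rot: [3.137, -0.001, 1.492]
contact_force: [0.4, -0.2, -0.9]
gripper_width: 0.0458
grasp_force: 51.8
```

>>> apply_moves([
  [42,[-28,22,0],0],
  [42,[-54,50,0],0],
  [42,[-78,84,0],0],
  [42,[-94,114,0],0],
  [42,[-102,138,0],0],
])

```text
time: 19.08
ee_pos: [0.5828, -0.0715, 0.2394]
tool_rot: [3.14, 0.0, 1.488]
contact_force: [-0.6, -0.0, -0.5]
gripper_width: 0.0462
grasp_force: 51.8
```

>>> apply_moves([
  [42,[-5,15,0],0],
  [42,[-5,18,0],0],
  [42,[-5,18,0],0],
  [42,[-5,18,0],0],
])

```text
time: 19.42
ee_pos: [0.5984, -0.0751, 0.2386]
tool_rot: [3.142, -0.0, 1.49]
contact_force: [0.2, 0.8, -1.2]
gripper_width: 0.0465
grasp_force: 51.8
```

```bash
python3 go.py m4:145.5
```

```text
19.42 [ 0.5984 -0.0751  0.2386] [ 3.142 -0.     1.49 ] w 0.0465 F [ 0.2  0.8 -1.2] 51.8
m4 145.5 shift [-1.1  6.2 93.1] turn 0.0
```

>>> apply_moves([
  [42,[-1,6,20],0],
  [42,[-1,6,45],0],
  [42,[-1,6,70],0],
  [42,[-1,6,85],0],
  [42,[-1,6,90],0],
])

```text
time: 19.83
ee_pos: [0.6034, -0.0762, 0.1461]
tool_rot: [-3.138, -0.0, 1.49]
contact_force: [-0.5, 0.1, -0.5]
gripper_width: 0.0461
grasp_force: 51.8
```

>>> apply_moves([
  [42,[0,0,1],0],
  [42,[0,0,2],0],
  [42,[0,0,3],0],
  [42,[0,0,3],0],
])

```text
time: 20.17
ee_pos: [0.6051, -0.0769, 0.1461]
tool_rot: [3.14, 0.0, 1.49]
contact_force: [0.3, 0.6, -0.8]
gripper_width: 0.0463
grasp_force: 51.9
```

```bash
python3 go.py m4:145.5
```

```text
20.17 [ 0.6051 -0.0769  0.1461] [3.14 0.   1.49] w 0.0463 F [ 0.3  0.6 -0.8] 51.9
m4 145.5 shift [ 0.2 -0.6  0.6] turn -0.0
```

>>> apply_moves([
  [42,[0,0,1],0],
  [42,[0,0,2],0],
  [42,[0,0,2],0],
  [42,[0,0,2],0],
])

```text
time: 20.5
ee_pos: [0.6052, -0.077, 0.1457]
tool_rot: [3.139, 0.0, 1.49]
contact_force: [-9.6, 1.2, 20.3]
gripper_width: 0.0461
grasp_force: 54.0
```

>>> apply_moves([
  [54,[0,0,0],0],
  [60,[0,0,0],0],
  [66,[0,0,0],0],
  [72,[0,0,0],0],
  [76,[0,0,0],0],
])

```text
time: 20.92
ee_pos: [0.6048, -0.077, 0.1429]
tool_rot: [-3.142, -0.0, 1.49]
contact_force: [0.4, -0.2, -0.1]
gripper_width: 0.0761
grasp_force: 0.0
```

>>> apply_moves([
  [76,[0,0,-15],0],
  [76,[0,0,-45],0],
  [76,[0,0,-80],0],
  [76,[0,0,-110],0],
  [76,[-20,-30,-120],0],
])

```text
time: 21.33
ee_pos: [0.5764, -0.0931, 0.2677]
tool_rot: [3.134, 0.001, 1.492]
contact_force: [0.4, -0.6, 1.0]
gripper_width: 0.076
grasp_force: 0.0
```

>>> apply_moves([
  [76,[-30,-30,0],0],
  [76,[-60,-60,0],0],
  [76,[-90,-90,0],0],
  [76,[-120,-120,0],0],
  [76,[-150,-150,0],0],
])

```text
time: 21.75
ee_pos: [0.4129, -0.2301, 0.2631]
tool_rot: [3.141, 0.0, 1.49]
contact_force: [0.6, -0.2, 0.1]
gripper_width: 0.0758
grasp_force: 0.0
```

```bash
python3 go.py m4:145.5
python3 - <<'E'
from h import *
for n in("top","side"):cv2.imwrite(f"pics/{n}9.png",manip.snapshot(n)[:,:,::-1])
G=dict(walnut=(.6273,.2074),maple=(.6197,.1127),cherry=(.6121,.018),oak=(.6045,-.0767))
for k,g in G.items():
    B={n:[d["bbox"] for d in manip.trace("finial_"+k,n)] for n in("top","side")}
    M=model(k)+[*g,.018];o={}
    for n in B:
        b=box(proj(M,n));c=(b[:2]+b[2:])/2
        q=min(B[n],key=lambda q:np.hypot(q[0]+q[2]/2-c[0],q[1]+q[3]/2-c[1]),default=None)
        if q is not None:o[n]=q
    x,f=fit(k,o,g,.018);print(k,list(o),((x-g)*1e3).round(1),"mm",f)
E
```

```text
21.75 [ 0.4129 -0.2301  0.2631] [3.141 0.    1.49 ] w 0.0758 F [ 0.6 -0.2  0.1] 0.0
m4 145.5 shift [168.4 178.7 117.6] turn 0.0
walnut ['top', 'side'] [-0.3 -3. ] mm [-3.1 -0.3 -1.9 -0.2  1.4 -0.5  0.8 -3.9]
maple ['top', 'side'] [-2.  -1.7] mm [ 0.5 -2.5 -2.6  0.6  1.6  1.4  0.6 -2.1]
cherry ['top', 'side'] [1.1 0.7] mm [-0.1  0.2 -1.9  0.1 -0.5 -1.8  1.2 -1.1]
oak ['top', 'side'] [-1.1  1.4] mm [-2.7  2.   1.7  1.2 -0.7 -3.3 -1.7 -0.7]
```

View pics/side9.png

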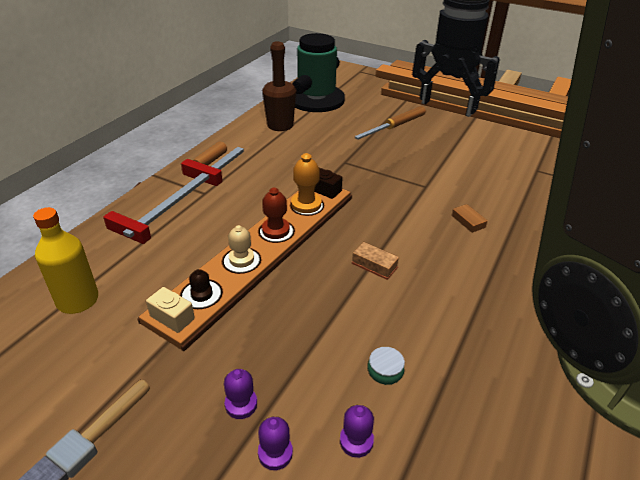

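View pics/top9.png

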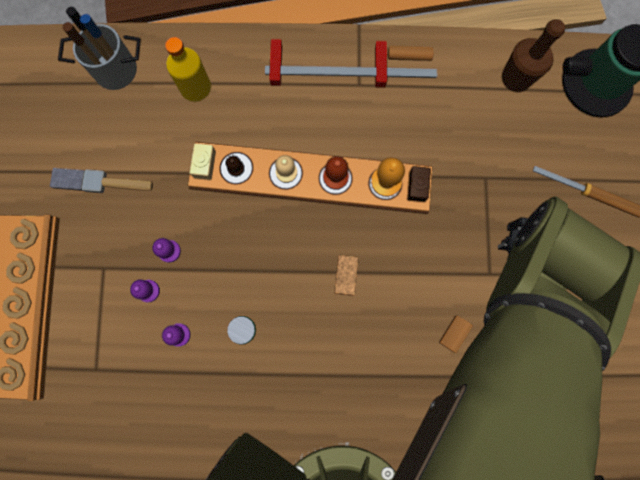

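Both views show all four finials upright and centred on their marks, in the right order: oak beside the walnut block (390,178 in the top view) down to walnut beside the maple block (235,166). Measured offsets are 3 mm or less, and the arm is clear. Handing in.

```bash
python3 -c "
from workcell import manip
print(manip.close_job())"
```

```text
the job is handed in; nothing more can be done
None
```

The job is handed in: oak, cherry, maple and walnut stand upright in falling height from the walnut block to the maple block, each measured within about 3 mm of its mark's centre, at about 22 s on the robot's clock; the interface returned no verdict.

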